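# Serve the small tea balls with the rocker gate

### The job

Serve the three small tea balls: with the fingertips press down the wooden paddle on the rocking lever of the dispenser that holds them, and keep it down so the gate stays up until all three have rolled into that dispenser's tray. Then let the lever come back up so that the gate is shut. Do not touch the balls or the gate, keep the other dispenser (with the two bigger balls) shut, and leave the other things on the counter where they stand.

Things in the scene. Friction and masses are not known exactly. Their poses are not given: they have to be found in the camera images.
- dispenser_small: fixed metal tea-ball dispenser holding three small balls 28 mm wide (the two are otherwise alike). Origin on the table below its gate, mid-chute; x points up the chute, z up. Open-topped chute, 44 mm wide inside, x -30 to 165 mm, floor 50 mm high at the gate, slope 10 degrees; rims 87 mm high at the gate, 120 at the back. The lever lies along y: gate at y 0, pivot post (114 mm high) at y 80, paddle at y 180 mm
- dispenser_big: fixed metal tea-ball dispenser holding two big balls 38 mm wide (the two are otherwise alike). Origin on the table below its gate, mid-chute; x points up the chute, z up. Open-topped chute, 44 mm wide inside, x -30 to 165 mm, floor 50 mm high at the gate, slope 10 degrees; rims 87 mm high at the gate, 120 at the back. The lever lies along y: gate at y 0, pivot post (114 mm high) at y 80, paddle at y 180 mm
- paddle_small (a point): middle of the upper face of the wooden press paddle on the lever of the dispenser with the small balls; 44 x 48 mm, 111 mm above the table when up. Swings down on a 100 mm arc about the pivot (73 mm high at joint 0.38, 67 at its stop), springs back when let go. Clear room above it; a 70 mm high stop post stands 45 mm from it towards the pivot
- paddle_big (a point): middle of the upper face of the wooden press paddle on the lever of the dispenser with the big balls; 44 x 48 mm, 111 mm above the table when up. Swings down on a 100 mm arc about the pivot (73 mm high at joint 0.38, 67 at its stop), springs back when let go. Clear room above it; a 70 mm high stop post stands 45 mm from it towards the pivot
- rocker_small (a joint): rocking lever of the dispenser with the small balls, rad: 0 = paddle up, gate shut (sprung to here); 0.45 = paddle fully down, gate fully open. From 0.36 the gate is clear of a 28 mm ball. Pressing mid-paddle takes about 2 N at first, 5 N at the stop
- rocker_big (a joint): rocking lever of the dispenser with the big balls, rad: 0 = paddle up, gate shut (sprung to here); 0.45 = paddle fully down, gate fully open. From 0.36 the gate is clear of a 28 mm ball. Pressing mid-paddle takes about 2 N at first, 5 N at the stop
- gate_small (a point): steel gate plate, 22 mm wide and 45 mm high, hanging in the chute of the dispenser with the small balls, part of the rocking lever. The point is the middle of its lower edge, 56 mm above the table when shut
- tray_small (a point): middle of the floor of the open catch tray at the foot of the chute with the small balls; tray inside 124 mm along the dispenser's x (x -150 to -26 mm in its frame) by 104 mm, rim 55 mm above the table, floor about 20 to 31 mm above the table and falling away from the chute
- ball_small1: small dark brown pressed-tea ball, 28 mm wide, 13 g; number 1 of 3 in the chute from the gate up. Origin at its centre
- ball_small2: small dark brown pressed-tea ball, 28 mm wide, 13 g; number 2 of 3 in the chute from the gate up. Origin at its centre
- ball_small3: small dark brown pressed-tea ball, 28 mm wide, 13 g; number 3 of 3 in the chute from the gate up. Origin at its centre
- ball_big1: big dark brown pressed-tea ball, 38 mm wide; number 1 of 2 in the other chute from the gate up. Origin at its centre
- ball_big2: big dark brown pressed-tea ball, 38 mm wide; number 2 of 2 in the other chute from the gate up. Origin at its centre
- cup: bystander: white espresso cup, 66 mm wide, 60 high. Origin at the middle of its underside
- mug: bystander: blue mug, 76 mm wide, 85 high, with handle. Origin at the middle of its underside
- spoon: bystander: steel spoon 130 mm long. Origin at the middle of its underside
- small_jar: bystander: glass jar with cork, 56 mm wide, 70 high. Origin at the middle of its underside
- saucer: bystander: white saucer, 110 mm wide, 16 high. Origin at the middle of its underside
- jar: bystander: amber glass jar with cork, 72 mm wide, 110 high. Origin at the middle of its underside

How it is judged:
By the outcome, as a careful person would: the job done as asked, in the order asked, and still so for the second after the job is handed in, with the robot touching nothing.
It also fails if it takes over 35 s, if anything falls off the work surface, if the arm or the gripper's body presses on something with over 40 N, if the wrist force passes 120 N, or if a joint passes its speed limit or range.

### The arm

A 6-joint arm with a two-finger parallel gripper is mounted at the origin on the work surface. World frame = base frame: x ahead of the robot, y to its left, z up, the work surface at z = 0. Lengths are in m, angles in degrees, forces in N, time in s.
With the tool pointing down it reaches from about 0.35 to 0.875 m from the base axis. Payload 4.2 kg.
Tool frame: the origin (TCP) lies midway between the tips of the shut fingers; the grasp point (between the pads) lies 19 mm behind it; x points along the fingers, y is the direction in which the jaws open and shut, and the axes are right-handed (so a half turn about x gives the same grasp; the last joint's range is limited). The gripper opens to 87 mm and grips with 3 to 60 N. Pads are 19 mm wide; open, the fingers measure 117 mm over their backs; the gripper's body (75 mm by 190 mm) begins 51 mm behind the grasp point.
Start: joints at [-57.605, 22.042, 0.453, 0, -68.411, -14.817], TCP at [0.189, -0.596, 0.223] pointing down, gripper open.
Joint ranges: [-179.83, 179.83], [-69.29, 118.12], [-61.27, 80.66], [-181.25, 117.63], [-171.15, -9.14], [-177.46, 177.46]. Speed limits (degrees/s): [159.86, 159.86, 180, 180, 180, 180].

### API

Orientations are given as a 3x3 rotation matrix whose columns are the frame's x, y, z axes.
In Python, from station import r gives the robot as it stands.
- The arm moves only by the tool play_rows, never from a script. Its argument "plan" is a list that holds one entry, the list of rows, each a list of 6 numbers: the shift along the tool's x, y, z in cm, then the turn, a rotation vector about the tool's x, y, z in units of 10 degrees (1.0 is 10 degrees). A call has 1 to 5 rows; each row is the pose to reach, as a shift and turn from the pose commanded when the call began, along the tool's axes at that moment; what a row does not reach only later rows make up. A row lasts 1/8 s, in which the tool goes at most 62.5 mm and 10.7 degrees, less where a joint would pass 70% of its speed; a pose out of reach is approached as far as the arm can. A call with a gripper value outside its range is refused whole. "hand" is the opening, from 0 (shut) to 1 (fully open), set as the call begins (left out, the last holds). The fingers move at their own pace and stop on an object; the grip force is fixed at half the most. Time passes only in rows, so rows that repeat a pose let the fingers close. It gives the time, the measured TCP pose, the force and the opening at its end, in the units of the state.
- r.sense(): the state, without advancing time (a new reading comes with each control period).
- r.capture(name): name is "scene" or "top" or "wrist"; returns (picture, depth): 384x512x3 uint8, blue, green, red; 384x512 float32, m along the optical axis (not along the pixel's ray), 0 where there is no reading.
- r.get_calibration(name): a dict with "vfov" (degrees; the focal length in pixels is half the picture's height over the tangent of half this angle, whatever the lens; pixels are square), "cx", "cy" (the principal point, pixels), "rvec" (rotation vector, rad) and "tvec" (3), from world to camera coordinates, as OpenCV has them. Camera axes: x right, y down, z forward; pixel columns grow to the right and rows downward; lengths in m; the calibration is good to about 2 mm. A picture is of the moment at which its call begins: read the wrist's pose just before it. get_calibration takes no time and is no camera call; for the wrist camera it gives the pose at the moment of the call.
- r.finish_job(): hands the job in, once; it reports no verdict.
The state is a dict: "time_s": time; "joints": joint angles; "joint_velocities": joint speeds; "effort": joint torques, N m; "tcp_pos": TCP position; "ee_rot": TCP orientation; "wrist_force": force on the tool from outside, world axes, zero at the start; "moment": the same for the moment, N m; "gripper_width": opening from 0.0 (shut) to 1.0 (fully open).
Only numpy, scipy, OpenCV 4.12 (cv2) and the standard library are available. Lean on these libraries where they do the work, as an engineer would, in place of code of your own. Each camera call takes 0.05 s, during which the arm holds its last target.

## Working session

There is one attempt and no reset: what is moved stays moved. The work goes in short steps, Python scripts to look and compute and a tool call to move; the robot and the scene stay as the last step left them, time stands still between calls to the robot, and variables do not carry over. Pictures are saved under pics/ and viewed, and the job is handed in when it is done.

Besides the shell and the picture viewer there is one more tool, called after "Request:" by a JSON object that holds its "op" and its "data", one argument or row to a line. play_rows: Moves the arm, as the interface text tells. Its arguments: {"type":"object","properties":{"plan":{"type":"array","items":{"type":"array","items":{"type":"array","items":{"type":"number"}}}},"hand":{"type":"number"}},"required":["plan"]}

```bash
mkdir -p pics; cat > h.py <<'E'
import numpy as np,cv2
from station import r
def cal(n):
    c=r.get_calibration(n); f=192/np.tan(np.radians(c['vfov'])/2)
    R=cv2.Rodrigues(np.array(c['rvec'],float))[0]; return c,f,R,np.array(c['tvec'],float)
def px2w(C,u,v,d):
    c,f,R,t=C
    return R.T@(np.array([(u-c['cx'])/f*d,(v-c['cy'])/f*d,d])-t)
def w2px(C,p):
    c,f,R,t=C
    q=R@np.array(p)+t; return q[0]/q[2]*f+c['cx'],q[1]/q[2]*f+c['cy']
E
python3 - <<'E'
from h import *
for n in ['scene','top']:
    p,d=r.capture(n); cv2.imwrite(f'pics/{n}0.png',p); np.savez(f'{n}0.npz',p=p,d=d)
    print(r.get_calibration(n))
print(r.sense())
E
```

```text
{'vfov': 48.527838273099036, 'cx': 251.38187719899025, 'cy': 196.1138109635636, 'rvec': array([ 2.12760245,  1.36839185, -0.46438032]), 'tvec': array([-0.26078344, -0.28937354,  1.39741492])}
{'vfov': 56.84191898956682, 'cx': 250.04438852252764, 'cy': 193.485148488718, 'rvec': array([ 2.21514185, -2.1801736 ,  0.07765285]), 'tvec': array([0.04523556, 0.52760168, 1.19596276])}
{'time_s': 0.1, 'joints': array([-5.76057564e+01,  2.20850079e+01,  3.89009061e-01, -2.74985782e-02,
       -6.84119163e+01, -1.48158934e+01]), 'joint_velocities': array([ 0.01519725, -0.10205348,  0.10734192,  0.06549816,  0.02590316,
        0.03046566]), 'effort': array([-7.41279637e-04, -3.91691494e+01,  1.87935734e+01,  4.23194200e+00,
        1.34569954e-02, -5.85948715e-05]), 'tcp_pos': array([ 0.18861371, -0.59529626,  0.22158712]), 'ee_rot': array([[-6.32208396e-04, -3.01840340e-01,  9.53358280e-01],
       [ 1.82942465e-03,  9.53356526e-01,  3.01840998e-01],
       [-9.99998127e-01,  1.93492355e-03, -5.05258404e-05]]), 'wrist_force': array([-0.30372505, -0.89407502, -0.49707304]), 'moment': array([-0.01463431, -0.02947102,  0.01902279]), 'gripper_width': 0.9985425029280656}
```

View pics/scene0.png

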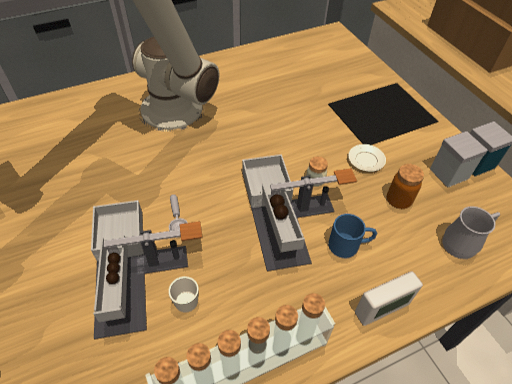

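View pics/top0.png

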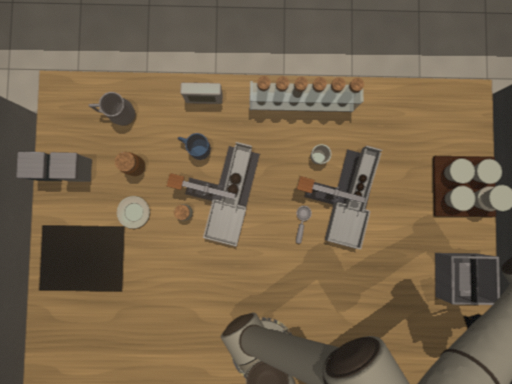

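```bash
python3 - <<'E'
from h import *
z=np.load('top0.npz');p,d=z['p'],z['d']
cv2.imwrite('pics/topc.png',cv2.resize(p[130:260,270:400],None,fx=4.6,fy=4.6,interpolation=cv2.INTER_CUBIC))
z2=np.load('scene0.npz')
cv2.imwrite('pics/scc.png',cv2.resize(z2['p'][180:340,80:220],None,fx=3.7,fy=3.7,interpolation=cv2.INTER_CUBIC))
C=cal('top');C2=cal('scene')
for n,dd,CC,x0,x1,y0,y1 in [('top',d,C,295,318,174,194),('scene',z2['d'],C2,176,206,218,246)]:
    P=np.array([px2w(CC,u,v,dd[v,u]) for u in range(x0,x1) for v in range(y0,y1) if dd[v,u]>0])
    pp=(z if n=='top' else z2)['p']
    col=np.array([pp[v,u] for u in range(x0,x1) for v in range(y0,y1) if dd[v,u]>0]).astype(int)
    s=(P[:,2]>.1)&(P[:,2]<.125)&(col[:,2]-col[:,0]>60); Q=P[s]
    print(n,s.sum(),Q.mean(0)); 
    print(cv2.minAreaRect(Q[:,:2].astype(np.float32)))
E
```

```text
top 198 [ 0.55443018 -0.11900665  0.11184769]
((0.5544811487197876, -0.1200990229845047), (0.04623457416892052, 0.04397877678275108), 77.14459991455078)
scene 360 [ 0.55755543 -0.12308759  0.11086019]
((0.554984450340271, -0.12533536553382874), (0.05394788086414337, 0.04615462198853493), 77.7501449584961)
```

View pics/topc.png

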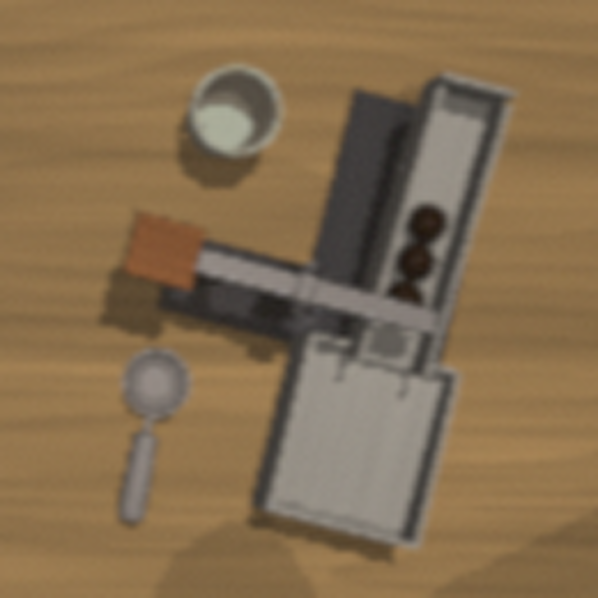

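View pics/scc.png

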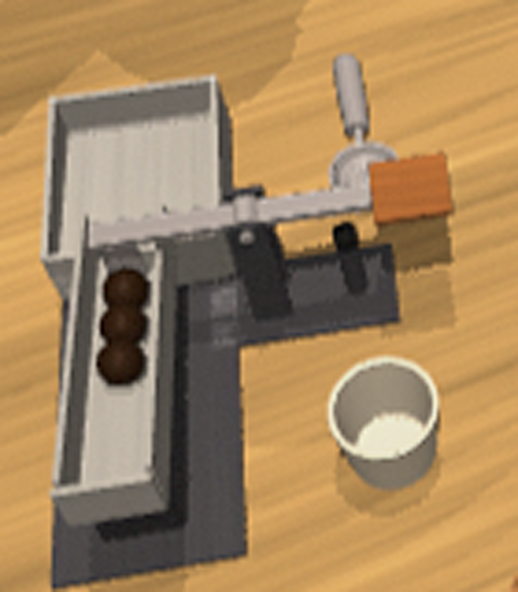

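The top view shows the three small balls (crop ~(425,220), (415,262), (405,293)) in the right-hand dispenser. Its paddle is at crop ~(165,250), which is world ≈ (0.555, -0.121, 0.111), and the lever direction is about 77°. I'll move above it with the jaw axis across the lever and the fingers shut.

Request:
{"op": "play_rows", "data": {
  "plan": [
    [[2,34.3,49.2,-5.9,0,0],[2,34.3,49.2,-5.9,0,0],[2,34.3,49.2,-5.9,0,0],[2,34.3,49.2,-5.9,0,0],[2,34.3,49.2,-5.9,0,0]]
  ],
  "hand": 0
}}

```text
time_s: 0.72
tcp_pos: [0.3798, -0.3463, 0.2119]
ee_rot: [[-0.0, -0.949, 0.315], [0.0, 0.315, 0.949], [-1.0, 0.0, 0.0]]
wrist_force: [1.5, -1.1, 0.7]
gripper_width: 0.52
```

```bash
cat > d.py <<'E'
from h import *
import sys
s=r.sense();R=s['ee_rot']
print(s['time_s'],s['tcp_pos'],s['wrist_force'],s['gripper_width'],'\n',R)
T=np.array([float(a) for a in sys.argv[1:4]])
Rt=np.column_stack([[0,0,-1],[.974,-.225,0],[-.225*-1,.974,0]])
print('shift cm',R.T@(T-s['tcp_pos'])*100,'rot',np.degrees(cv2.Rodrigues(R.T@Rt)[0].ravel())/10)
E
python3 d.py .555 -.121 .2
```

```text
0.725 [ 0.37983544 -0.34630855  0.21187648] [ 1.48909764 -1.12464776  0.67152873] 0.5199485488508886 
 [[-2.05372122e-04 -9.49101070e-01  3.14971614e-01]
 [ 1.74270610e-04  3.14971582e-01  9.49101086e-01]
 [-9.99999964e-01  2.49809199e-04  1.00714040e-04]]
shift cm [ 1.18797723 -9.52860448 26.90112564] rot [ 1.10175771e-03  8.99018713e+00 -4.20160497e-01]
```

```bash
sed -i 's/^Rt=.*/Rt=np.column_stack([[0,0,-1],[-.974,.225,0],[.225,.974,0]])/' d.py; python3 d.py .555 -.121 .2
```

```text
0.725 [ 0.37983544 -0.34630855  0.21187648] [ 1.48909764 -1.12464776  0.67152873] 0.5199485488508886 
 [[-2.05372122e-04 -9.49101070e-01  3.14971614e-01]
 [ 1.74270610e-04  3.14971582e-01  9.49101086e-01]
 [-9.99999964e-01  2.49809199e-04  1.00714040e-04]]
shift cm [ 1.18797723 -9.52860448 26.90112564] rot [-0.53515947  0.00064347 -0.00140331]
```

Request:
{"op": "play_rows", "data": {
  "plan": [
    [[1.2,-9.5,26.8,-0.4,0,0],[1.2,-9.5,26.8,-0.4,0,0],[1.2,-9.5,26.8,-0.4,0,0],[1.2,-9.5,26.8,-0.4,0,0],[1.2,-9.5,26.8,-0.4,0,0]]
  ]
}}

```text
time_s: 1.35
tcp_pos: [0.5562, -0.1222, 0.1994]
ee_rot: [[-0.001, -0.968, 0.252], [0.0, 0.252, 0.968], [-1.0, 0.001, 0.0]]
wrist_force: [-0.1, -0.3, 0.5]
gripper_width: 0.017
```

```bash
python3 d.py .555 -.121 .14
python3 - <<'E'
from h import *
C=cal('wrist')
p,d=r.capture('wrist'); cv2.imwrite('pics/w1.png',p)
p,d=r.capture('scene'); cv2.imwrite('pics/s1.png',p)
print([w2px(C,q) for q in [(.555,-.121,.111),(.555-.225*.18,-.121-.974*.18,.111)]])
E
```

```text
1.35 [ 0.55619595 -0.12218688  0.19944013] [-0.08650064 -0.27972131  0.5337297 ] 0.01687744255992237 
 [[-8.27792344e-04 -9.67833233e-01  2.51591233e-01]
 [ 2.28375522e-04  2.51591130e-01  9.67833586e-01]
 [-9.99999631e-01  8.58622512e-04  1.27642085e-05]]
shift cm [5.94413723 0.14050561 0.08470507] rot [-1.56418797e-01  1.40281357e-04 -4.91824139e-03]
[(np.float64(253.9047793989547), np.float64(190.14841435520316)), (np.float64(247.92594765806442), np.float64(-40.17439222793166))]
```

View pics/w1.png

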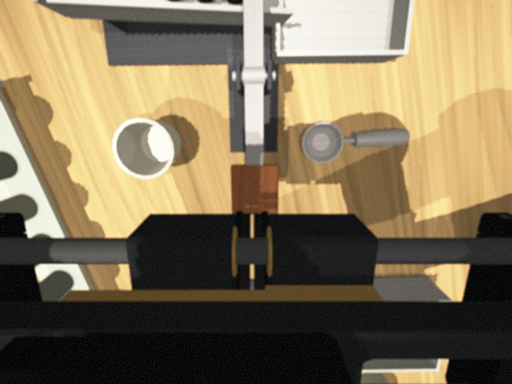

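View pics/s1.png

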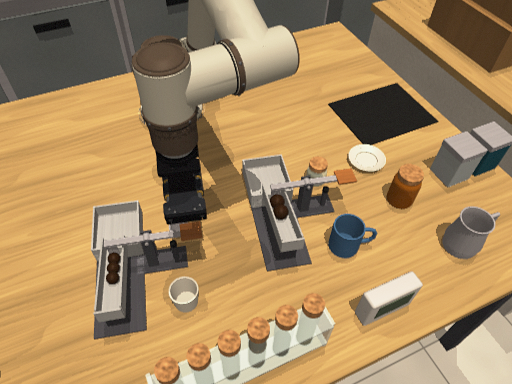

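The wrist view shows the paddle centred at about (255,189), against a projected (254,190), and the lever is aligned with the tool. I'll go down and press.

Request:
{"op": "play_rows", "data": {
  "plan": [
    [[4,0.1,0.1,-0.1,0,0],[7.5,0.1,0.1,-0.1,0,0],[9,0.1,0.1,-0.1,0,0],[10,0.1,0.1,-0.1,0,0],[10.5,0.1,0.1,-0.1,0,0]]
  ]
}}

```text
time_s: 2.08
tcp_pos: [0.5545, -0.1241, 0.0958]
ee_rot: [[0.001, -0.972, 0.237], [-0.001, 0.237, 0.972], [-1.0, -0.001, -0.0]]
wrist_force: [-1.9, 0.6, 3.1]
gripper_width: 0.006
```

Request:
{"op": "play_rows", "data": {
  "plan": [
    [[0.7,0,0,0,0,0],[1.4,0,0,0,0,0],[2.0,0,0,0,0,0],[2.4,0,0,0,0,0],[2.4,0,0,0,0,0]]
  ]
}}

```text
time_s: 2.7
tcp_pos: [0.5551, -0.1234, 0.0712]
ee_rot: [[0.002, -0.972, 0.237], [0.0, 0.237, 0.972], [-1.0, -0.002, 0.0]]
wrist_force: [1.3, 0.9, 4.9]
gripper_width: 0.009
```

```bash
python3 - <<'E'
from h import *
p,d=r.capture('wrist'); cv2.imwrite('pics/w2.png',p)
p,d=r.capture('scene'); cv2.imwrite('pics/s2.png',cv2.resize(p[160:340,80:260],None,fx=3.3,fy=3.3))
E
python3 d.py .555 -.121 .07
```

```text
2.8 [ 0.55514618 -0.12329037  0.07146468] [ 1.24684187 -0.0716745   5.09472349] 0.0031852542117332097 
 [[ 1.80709274e-03 -9.71598999e-01  2.36626540e-01]
 [ 1.42828719e-04  2.36627175e-01  9.71600514e-01]
 [-9.99998357e-01 -1.72197517e-03  5.66379490e-04]]
shift cm [0.14647374 0.06865112 0.21899082] rot [-0.06800464  0.00318653  0.00988534]
```

View pics/w2.png

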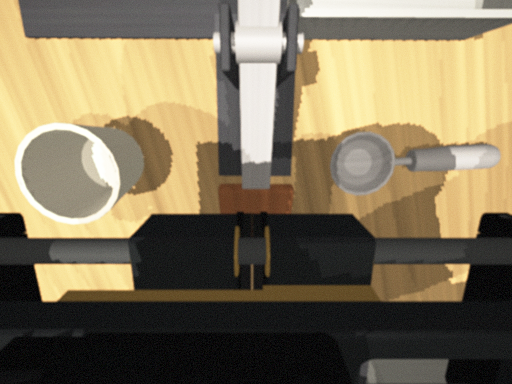

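View pics/s2.png

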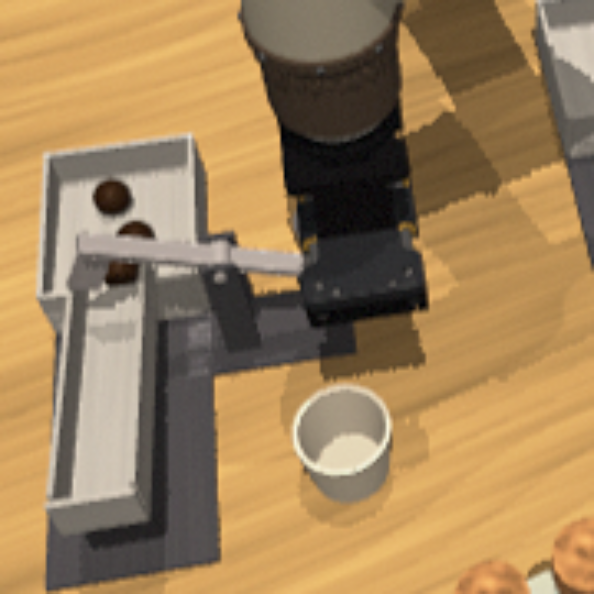

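The gate is up and the balls are rolling; the third is just passing the gate at crop ~(120,270). I'll keep the paddle held down.

Request:
{"op": "play_rows", "data": {
  "plan": [
    [[0,0,0,0,0,0],[0,0,0,0,0,0],[0,0,0,0,0,0],[0,0,0,0,0,0],[0,0,0,0,0,0]]
  ]
}}

```text
time_s: 3.42
tcp_pos: [0.5549, -0.1234, 0.0713]
ee_rot: [[0.001, -0.972, 0.237], [0.0, 0.237, 0.972], [-1.0, -0.001, 0.0]]
wrist_force: [3.0, 1.4, 4.0]
gripper_width: 0.009
```

Request:
{"op": "play_rows", "data": {
  "plan": [
    [[0,0,0,0,0,0],[0,0,0,0,0,0],[0,0,0,0,0,0],[0,0,0,0,0,0],[0,0,0,0,0,0]]
  ]
}}

```text
time_s: 4.05
tcp_pos: [0.5544, -0.1235, 0.0711]
ee_rot: [[0.0, -0.972, 0.237], [0.0, 0.237, 0.972], [-1.0, -0.0, 0.0]]
wrist_force: [3.6, 1.5, 4.1]
gripper_width: 0.007
```

```bash
python3 - <<'E'
from h import *
p,d=r.capture('scene'); cv2.imwrite('pics/s3.png',cv2.resize(p[160:340,80:260],None,fx=3.3,fy=3.3))
p,d=r.capture('top'); cv2.imwrite('pics/t3.png',cv2.resize(p[130:260,270:400],None,fx=4.5,fy=4.5))
E
```

```text
(no output)
```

View pics/s3.png

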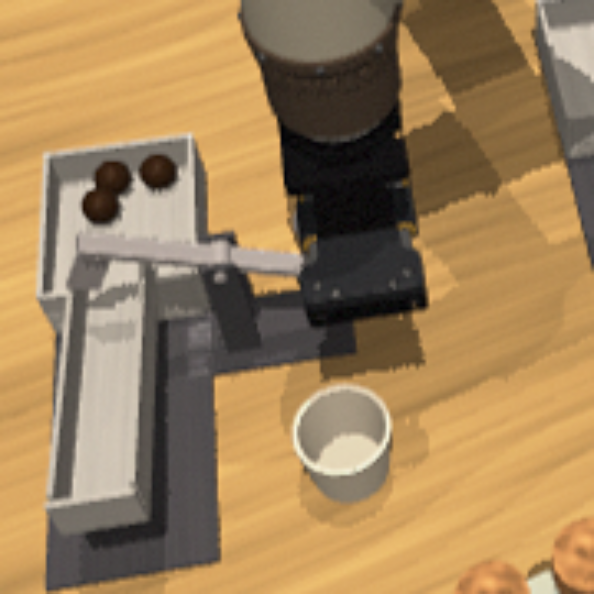

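View pics/t3.png

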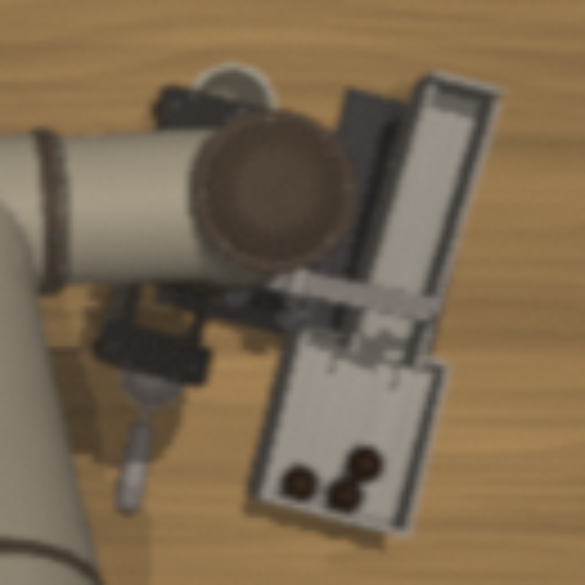

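All three balls are at the far end of the tray (top crop ~(300,483), (345,495), (365,463)) and the chute is empty. I'll let the lever up gently.

Request:
{"op": "play_rows", "data": {
  "plan": [
    [[-0.8,0,0,0,0,0],[-1.7,0,0,0,0,0],[-2.6,0,0,0,0,0],[-3.5,0,0,0,0,0],[-4.4,0,0,0,0,0]]
  ]
}}

```text
time_s: 4.78
tcp_pos: [0.5532, -0.124, 0.1153]
ee_rot: [[-0.002, -0.971, 0.237], [-0.0, 0.237, 0.971], [-1.0, 0.002, -0.001]]
wrist_force: [-0.4, 0.1, 0.3]
gripper_width: 0.004
```

Request:
{"op": "play_rows", "data": {
  "plan": [
    [[-3,0,0,0,0,0],[-7,0,0,0,0,0],[-10,0,0,0,0,0],[-11,0,0,0,0,0],[-11,0,0,0,0,0]]
  ]
}}

```text
time_s: 5.4
tcp_pos: [0.5539, -0.1237, 0.2248]
ee_rot: [[-0.001, -0.971, 0.237], [0.0, 0.237, 0.971], [-1.0, 0.001, 0.0]]
wrist_force: [-0.0, -0.6, 0.5]
gripper_width: 0.005
```

Request:
{"op": "play_rows", "data": {
  "plan": [
    [[0,0,0,0,0,0],[0,0,0,0,0,0],[0,0,0,0,0,0],[0,0,0,0,0,0],[0,0,0,0,0,0]]
  ]
}}

```text
time_s: 6.02
tcp_pos: [0.5543, -0.1235, 0.2251]
ee_rot: [[-0.0, -0.972, 0.237], [0.0, 0.237, 0.972], [-1.0, 0.0, -0.0]]
wrist_force: [1.0, -0.4, 0.1]
gripper_width: 0.005
```

```bash
python3 - <<'E'
from h import *
p,d=r.capture('scene'); cv2.imwrite('pics/s4.png',cv2.resize(p,None,fx=1.5,fy=1.5))
C=cal('wrist');p,d=r.capture('wrist'); cv2.imwrite('pics/w4.png',p)
E
python3 d.py .555 -.121 .2
```

```text
6.125 [ 0.55432856 -0.12354395  0.22516724] [0.50711292 1.1227979  0.76634539] 0.0051723736688242 
 [[ 7.65920143e-05 -9.71532239e-01  2.36907370e-01]
 [-4.40606438e-05  2.36907367e-01  9.71532242e-01]
 [-9.99999996e-01 -8.48499026e-05 -2.46611235e-05]]
shift cm [ 2.51671777 -0.00475134  0.26312222] rot [-0.06965776 -0.00014425  0.00048529]
```

View pics/s4.png

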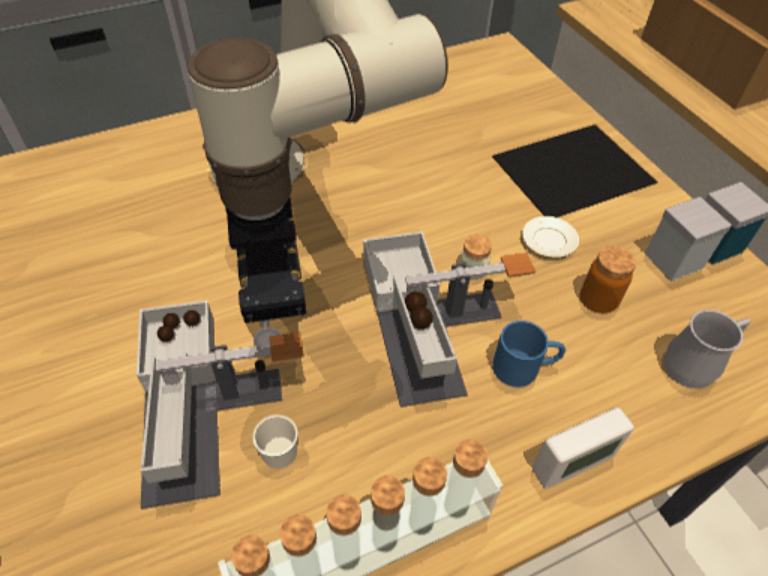

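View pics/w4.png

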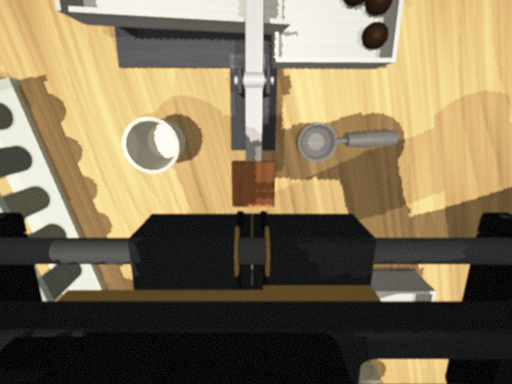

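The lever is back up with the gate shut and the three balls are in the tray at about (171,322), (191,318) and (166,333). The big dispenser still holds its two balls, the other things haven't moved, and the arm is clear.

```bash
python3 -c "
from station import r
print(r.finish_job())"
```

```text
the job is handed in; nothing more can be done
None
```

The three small tea balls are served, and I handed the job in at about 6 s of the 35 s allowed. With the fingers shut, I pressed the paddle of the small-ball dispenser down and held it at a fingertip height of about 71 mm. The measured force was about 5 N. Once all three balls had rolled into the tray, I let the lever up and raised the arm clear to 225 mm.

In the last pictures, all three balls are in the tray, the lever is back up and the gate is shut. The other dispenser still has its two big balls behind its gate. The cup, spoon and other things look to be where they started; I judged that by eye and did not measure it. None of my checks failed or disagreed.

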